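Heft the patch kits and hold the full one up to the phone

ROBOT

A 6-joint arm with a two-finger parallel gripper is mounted at the origin on the work surface. World frame = base frame: x ahead of the robot, y to its left, z up, the work surface at z = 0. Lengths are in m, angles in rad, forces in N, time in s.
With the tool pointing down it reaches from about 0.35 to 0.775 m from the base axis. Payload 5.5 kg.
Tool frame: the origin (TCP) lies between the finger pads; the fingertips stand 22 mm ahead of it and the grasp point (between the pads) lies 3 mm ahead of it; z points along the fingers, y is the line along which they close (so a half turn about z gives the same grasp; the last joint's range is limited). The gripper opens to 85 mm and grips with 20 to 120 N. Pads are 22 mm wide; open, the fingers measure 114 mm over their backs; the gripper's body (76 mm by 85 mm) begins 54 mm behind the grasp point. The pads swing forward as they close: fully open they stand 13 mm farther back than shut.
Start: joints at [1.001, 0.313, 0.046, 1.304, 0, 1.431], TCP at [0.24, 0.523, 0.253] pointing down, gripper open.
Joint ranges: [-2.76, 2.76], [-0.86, 1.69], [-1.03, 1.26], [-2.2, 2.34], [-1.47, 1.5], [-3.14, 3.14]. Speed limits (rad/s): [2.57, 2.57, 3.14, 3.14, 3.14, 3.14].

INTERFACE

Orientations are given as a unit quaternion [w, x, y, z].
In Python, from workcell import env gives the robot as it stands.
- The arm moves only by the shell command python3 nudge.py FILE [OPENING] [FORCE], which reads ROWS from the file FILE. ROWS is a JSON list that holds a single list of rows (three levels of brackets), with 1 to 8 rows, each of 6 numbers: dx, dy, dz in a scale on which 1.0 is 0.4 m, then a rotation vector rx, ry, rz in fractions of the full range, 1 being pi rad; each row is the pose to reach, as a shift and turn from the pose commanded when the command began, along the tool's axes at that moment; what a row does not reach only later rows make up. A row lasts 1/8 s, in which the tool goes at most 0.0625 m and 0.188 rad, less where a joint would pass 70% of its speed; a pose out of reach is approached as far as the arm can. OPENING is the finger opening in m, set as the command begins (- or left out keeps the last). The fingers move at their own pace and stop on an object; FORCE is the grip in N (left out, the last holds). Time passes only in rows, so rows that do not move let the fingers close. It prints the time, the measured TCP pose, the force, the opening and the grip force at its end. Shift and turn numbers lie between -1 and 1, and a call with a number outside is refused. Input that does not fit is refused with a message, and nothing moves.
- env.get_state(): the state, without advancing time (a new reading comes with each control period).
- env.read_camera(name): name is "scene" or "side" or "wrist"; returns a dict with "image" (480x640x3 uint8, red, green, blue), "K" (3x3 intrinsics, pixels), "D" ([k1, k2, p1, p2, k3] as OpenCV has them; the pictures are not rectified), "R" (3x3) and "t" (3): a world point X has camera coordinates R X + t. Camera axes: x right, y down, z forward; pixel columns grow to the right and rows downward; lengths in m; the calibration is good to about 2 mm. A picture is of the moment at which its call begins. There is no depth.
- env.hand_in(): hands the job in; it is judged then, once.
The state is a dict: "clock": time; "joint_pos": joint angles; "qvel": joint speeds; "tau": joint torques, N m; "tcp_pos": TCP position; "orientation": TCP orientation; "wrist_force": force on the tool from outside, world axes, zero at the start; "ft_torque": the same for the moment, N m; "finger_gap": finger opening in m; "grip_force": force on a finger pad.
Only numpy, scipy, OpenCV 4.12 (cv2) and the standard library are available. Lean on these libraries where they do the work, as an engineer would, in place of code of your own. Each camera call takes 0.05 s, during which the arm holds its last target. There are 200 camera calls.

TASK

Three closed patch kit boxes look alike, but only the heaviest is full: keeping them level, lift each one a few centimetres clear of the ledge in turn, from your left to your right, and set it back down before you lift the next. Then hold the heaviest up in front of the phone for the customer on the video call, level and clear of everything, its latch end squarely facing the lens about 8 cm away at lens height, with the other two lying flat on the ledge; finish while still holding it there, and leave the phone and the other things alone.

Things in the scene. Friction and masses are not known exactly. Their poses are not given: they have to be found in the camera images.
- kit_left: closed rigid grey plastic box farthest to the robot's left (largest y), 104 (x) x 52 (y) x 34 mm high, flat on the ledge; black latch on its +x end, at first pointing roughly away from the robot. Origin: centre of the underside. The boxes look alike; contents inside can shift 2 mm. One weighs about 0.4 kg, one 0.25, one 0.15 (each within 30 g); which is which changes every time
- kit_left_latch (a point): middle of the latch end face of kit_left: 52 mm along +x and 17 mm up from the box's origin
- kit_middle: closed rigid grey plastic box between the other two, 104 (x) x 52 (y) x 34 mm high, flat on the ledge; black latch on its +x end, at first pointing roughly away from the robot. Origin: centre of the underside. The boxes look alike; contents inside can shift 2 mm. One weighs about 0.4 kg, one 0.25, one 0.15 (each within 30 g); which is which changes every time
- kit_middle_latch (a point): middle of the latch end face of kit_middle: 52 mm along +x and 17 mm up from the box's origin
- kit_right: closed rigid grey plastic box farthest to the robot's right (smallest y), 104 (x) x 52 (y) x 34 mm high, flat on the ledge; black latch on its +x end, at first pointing roughly away from the robot. Origin: centre of the underside. The boxes look alike; contents inside can shift 2 mm. One weighs about 0.4 kg, one 0.25, one 0.15 (each within 30 g); which is which changes every time
- kit_right_latch (a point): middle of the latch end face of kit_right: 52 mm along +x and 17 mm up from the box's origin
- phone: black phone held sideways (152 mm wide along y, 74 mm high) on a slim steel stand with a 90 mm round foot, fixed to the ledge beyond the boxes; origin on the ledge below the lens, its -x side, with the lens in the middle, faces back towards the robot; top edge 227 mm above the ledge
- phone_lens (a point): centre of the phone's lens, on its robot side, 190 mm above the ledge
- view_point (a point): where the latch end of the held-up box belongs: 80 mm straight out from the lens (the phone's -x), 190 mm above the ledge
- table: the tiled ledge, top at z = 0; fixed
- dish: bystander: white ceramic dish, 104 mm across, 18 mm high, holding four black valve caps that stay in it; origin under its centre
- levers: bystander: three blue nylon tire levers clipped in a stack, 130 mm long (x), 18 mm wide and high; origin under the middle
- rasp: bystander: chrome rasp with a black handle, 190 mm long (x), 14 mm high; origin under the middle
- core_tool: bystander: small steel valve core tool, 64 mm long (x), 10 mm high; origin under the middle

How it is judged:
On the way, in this order (a step that is already met when the one before it is completed fails the run):
1. the left kit is lifted off the ledge in the gripper, the other two on the ledge (height (world z) of kit_left above 0.02 m and contact force between kit_left and the fingers above 0.3 N and contact force between kit_left and table below 0.1 N and height (world z) of each of kit_middle, kit_right below 0.01 m), for 0.2 s.
2. the middle kit is lifted off the ledge in the gripper, the other two on the ledge (height (world z) of kit_middle above 0.02 m and contact force between kit_middle and the fingers above 0.3 N and contact force between kit_middle and table below 0.1 N and height (world z) of each of kit_left, kit_right below 0.01 m), for 0.2 s.
3. the right kit is lifted off the ledge in the gripper, the other two on the ledge (height (world z) of kit_right above 0.02 m and contact force between kit_right and the fingers above 0.3 N and contact force between kit_right and table below 0.1 N and height (world z) of each of kit_left, kit_middle below 0.01 m), for 0.2 s.
At the end, for the whole second after the job is handed in: The heaviest box is still in the gripper, touching nothing else: latch end within 30 mm of the view point, facing the lens within 0.26 rad, level within 0.2 rad. The two lighter boxes (each pressing 0.8 to 3.1 N on the ledge) lie flat, still and untouched (((distance between kit_left_latch and view_point below 0.03 m and angle between the x axis of kit_left and the x axis of phone, either way round below 0.26 rad and angle between kit_left's own z axis and vertical below 0.2 rad and linear speed of kit_left below 0.03 m/s and contact force between kit_left and the fingers above 0.5 N and contact force between kit_left and table below 0.05 N and contact force between kit_left and phone below 0.05 N and height (world z) of each of kit_middle, kit_right below 0.006 m and angle between each of kit_middle, kit_right's own z axis and vertical below 0.1 rad and linear speed of each of kit_middle, kit_right below 0.02 m/s and contact force between kit_left and kit_middle below 0.05 N and contact force between each of kit_middle, kit_right and the fingers below 0.05 N and contact force between kit_middle and table between 0.8 and 3.1 N and contact force between kit_left and kit_right below 0.05 N and contact force between kit_right and table between 0.8 and 3.1 N) or (distance between kit_middle_latch and view_point below 0.03 m and angle between the x axis of kit_middle and the x axis of phone, either way round below 0.26 rad and angle between kit_middle's own z axis and vertical below 0.2 rad and linear speed of kit_middle below 0.03 m/s and contact force between kit_middle and the fingers above 0.5 N and contact force between kit_middle and table below 0.05 N and contact force between kit_middle and phone below 0.05 N and height (world z) of each of kit_left, kit_right below 0.006 m and angle between each of kit_left, kit_right's own z axis and vertical below 0.1 rad and linear speed of each of kit_left, kit_right below 0.02 m/s and contact force between kit_middle and kit_left below 0.05 N and contact force between each of kit_left, kit_right and the fingers below 0.05 N and contact force between kit_left and table between 0.8 and 3.1 N and contact force between kit_middle and kit_right below 0.05 N and contact force between kit_right and table between 0.8 and 3.1 N) or (distance between kit_right_latch and view_point below 0.03 m and angle between the x axis of kit_right and the x axis of phone, either way round below 0.26 rad and angle between kit_right's own z axis and vertical below 0.2 rad and linear speed of kit_right below 0.03 m/s and contact force between kit_right and the fingers above 0.5 N and contact force between kit_right and table below 0.05 N and contact force between kit_right and phone below 0.05 N and height (world z) of each of kit_left, kit_middle below 0.006 m and angle between each of kit_left, kit_middle's own z axis and vertical below 0.1 rad and linear speed of each of kit_left, kit_middle below 0.02 m/s and contact force between kit_right and kit_left below 0.05 N and contact force between each of kit_left, kit_middle and the fingers below 0.05 N and contact force between kit_left and table between 0.8 and 3.1 N and contact force between kit_right and kit_middle below 0.05 N and contact force between kit_middle and table between 0.8 and 3.1 N))); the arm keeps its last pose, push and grip.
It fails at once if a kit is tipped past about 40 degrees (angle between any of kit_left, kit_middle, kit_right's own z axis and vertical above 0.7 rad).
It fails at once if the phone is bumped (over 3 N) (contact force between phone and the arm above 3 N or contact force between phone and the fingers above 3 N or contact force between phone and kit_left above 3 N or contact force between phone and kit_middle above 3 N or contact force between phone and kit_right above 3 N).
It fails at once if a bystander is moved more than 30 mm (distance of any of dish, levers, rasp, core_tool from where it was at the start of the episode above 0.03 m).
It also fails if it takes over 72 s, if anything falls off the work surface, if the arm or the gripper's body presses on something with over 40 N, if the wrist force passes 120 N, or if a joint passes its speed limit or range.

## Working session

There is one attempt and no reset: what is moved stays moved. The work goes in short steps, Python scripts to look and compute and a shell command to move; the robot and the scene stay as the last step left them, time stands still between calls to the robot, and variables do not carry over. Pictures are saved under pics/ and viewed, at most 10 in all, crops included, and the job is handed in when it is done.

```bash
ls; mkdir -p pics
python3 - <<'E'
from workcell import env
import cv2
s=env.get_state();print(s)
for n in("scene","side"):
    c=env.read_camera(n);cv2.imwrite(f"pics/{n}0.png",c["image"][:,:,::-1]);print(n,c["K"],c["D"],c["R"],c["t"])
E
```

```text
nudge.py
pics
workcell.py
{'clock': 0.0, 'joint_pos': array([ 1.00140453e+00,  3.14028914e-01,  4.49831181e-02,  1.30362796e+00,
       -2.26085803e-05,  1.43120968e+00]), 'qvel': array([-0.00032841, -0.00056813, -0.00069759,  0.00018829,  0.00152779,
       -0.00013003]), 'tau': array([-4.46566764e-04, -4.80628860e+01,  2.98533458e+01,  1.94464781e-02,
       -2.35185807e-04, -3.07166260e-06]), 'tcp_pos': array([0.23934442, 0.52228924, 0.25239433]), 'orientation': array([-3.15237130e-04,  2.13252140e-01,  9.76996747e-01, -8.84272909e-04]), 'wrist_force': array([-0.69446217,  0.21404678,  0.77912198]), 'ft_torque': array([-0.01403607,  0.0090065 ,  0.01384586]), 'grip_force': 0.0, 'finger_gap': 0.08561640801726458}
scene [[574.36755938   0.         321.77374916]
 [  0.         574.36755938 231.42626732]
 [  0.           0.           1.        ]] [-0.03633026  0.          0.          0.          0.        ] [[ 0.17017541  0.98538956 -0.00690929]
 [ 0.58585068 -0.10680848 -0.80334981]
 [-0.79235049  0.13266257 -0.59546733]] [-0.09650784 -0.23507267  1.97709623]
side [[524.91255175   0.         318.48122084]
 [  0.         524.91255175 237.10453739]
 [  0.           0.           1.        ]] [-0.01377034  0.          0.          0.          0.        ] [[ 0.85883596 -0.51187417  0.01963758]
 [-0.24050358 -0.43677811 -0.86682346]
 [ 0.4522818   0.73973625 -0.49822831]] [-0.49225024  0.25917906  0.85830778]
```

View pics/scene0.png

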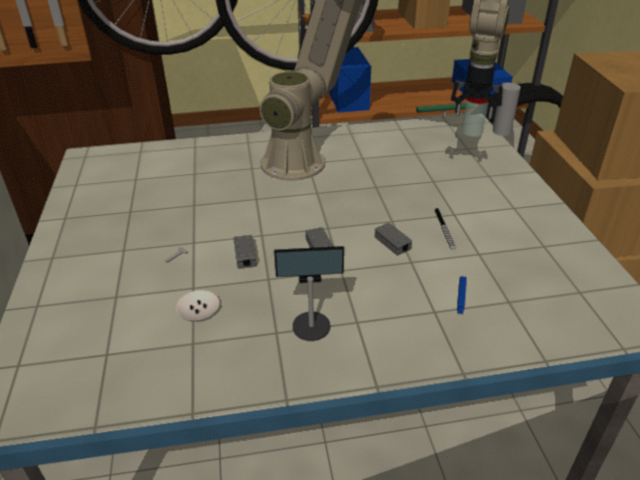

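View pics/side0.png

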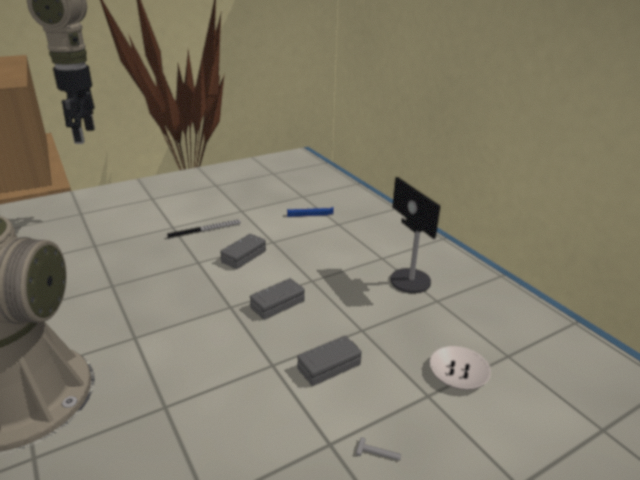

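The scene picture shows the left, middle and right boxes at about (393,238), (320,240, partly behind the phone) and (245,250). The side picture shows all three clear at (243,250), (277,298) and (329,360), with the phone lens at (412,207) and its foot at (410,281).

```bash
cat > h.py <<'E'
import numpy as np,cv2
def ray(c,uv,z):
    p=cv2.undistortPoints(np.array(uv,float).reshape(-1,1,2),c["K"],c["D"])[:,0]
    d=np.c_[p,np.ones(len(p))]@c["R"]; o=-c["R"].T@c["t"]
    return (o+d*((z-o[2])/d[:,2])[:,None])[:,:2]
E
python3 - <<'E'
from workcell import env
import cv2,numpy as np
c=env.read_camera("side");im=c["image"]
g=im.max(2)
for u,v in((243,250),(277,298),(329,360)):
    w=g[v-22:v+24:3,u-36:u+38:3];print("\n".join(" ".join(f"{x:3d}" for x in r) for r in w),"\n")
cr=cv2.resize(im[165:305,370:460],None,fx=4,fy=4);b=cv2.resize(im[220:390,210:370],None,fx=3.3,fy=3.3)
o=np.zeros((600,800,3),np.uint8);o[:560,:360]=cr;o[:b.shape[0],800-430:]=b[:, -430:]
cv2.imwrite("pics/crop1.png",o[:,:,::-1])
E
```

```text
112 108 104 108 113 127 144 147 152 155 156 157 157 159 158 160 155 133 155 164 166 164 163 164 163
127 134 143 149 151 153 153 153 154 156 156 158 159 161 158 160 161 158 131 156 167 164 163 163 161
154 153 152 152 153 153 155 155 157 158 159 159 158 142 114 127 146 161 156 131 156 164 163 162 161
154 152 154 154 154 155 156 155 157 159 158 150 122  97  91  96  95 112 138 150 129 151 163 162 159
155 153 153 154 156 155 155 156 158 154 133 107  92  93  92  92  95  95  93 107 151 128 146 145 137
156 154 155 156 157 156 159 154 140 106  95  96  92  93  93  96  93  94  82  74 136 133 124 141 153
155 156 156 155 156 155 147 108  94  93  94  92  93  95  94  95  88  72  65  82 154 157 152 128 145
155 156 156 155 152 120  98  94  95  93  93  92  95  93  91  74  63  74  74  77 150 158 157 151 128
157 154 155 155 142  79  88  93  92  92  95  93  93  81  67  67  75  72  78 127 157 159 156 154 151
156 156 156 156 138  65  69  72  86  92  93  87  72  64  72  72  74 106 147 160 158 158 158 155 157
152 145 139 128 105  66  66  68  65  71  76  63  70  74  72  85 133 158 160 159 159 159 161 158 156

[... 3003 characters left out ...]

147 114  64  65  74  91  93  90  91  93  91  92  87  79  69  65  69  74  73  72  71  82 121 153 155
106 100  65  67  62  77  93  94  93  91  85  74  68  61  72  75  74  70  72  93 130 149 155 156 155
106 106  83  61  63  61  81  90  82  74  64  65  74  74  69  70  76  93 134 153 156 155 154 155 154
107 105 106  80  60  62  64  71  62  64  71  73  70  68  75 109 145 154 155 156 155 154 153 154 155
105 105 105 104  70  61  58  67  76  73  70  70  79 111 145 157 158 157 156 154 155 154 154 155 155
110 105 106 105  99  71  63  72  69  69  84 124 151 158 158 157 155 156 154 155 155 153 153 153 154
150 112 107 108 107  97  63  71  92 127 155 159 160 158 156 157 156 156 155 153 154 154 153 154 156
```

View pics/crop1.png

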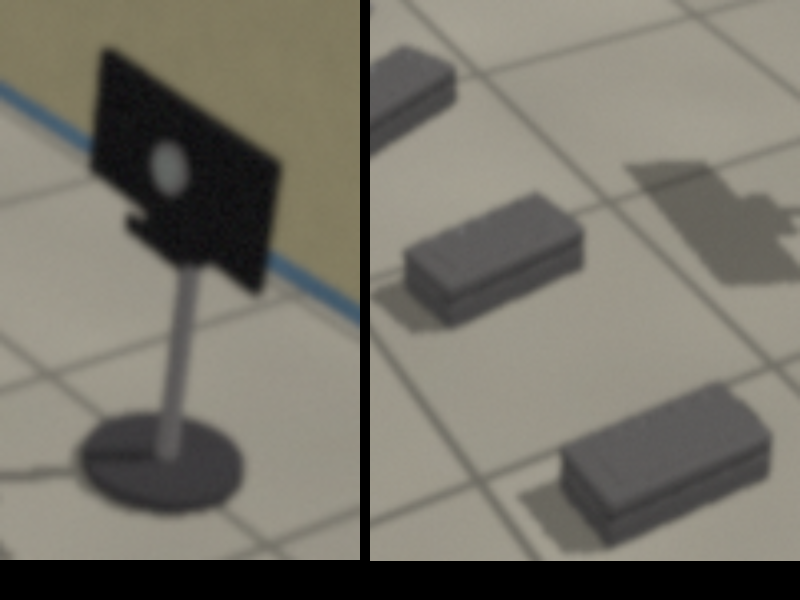

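The crop shows the lens centre at crop (169,168) = image (412.2,207). The phone's top corners are at image (396.2,176.8) and (440.5,206.2). The box tops are uniformly brighter than the sides.

Run:
```python
from workcell import env
import cv2,numpy as np
from h import ray
from scipy.spatial.transform import Rotation as Ro
c=env.read_camera("side");im=c["image"]
g=im.max(2)
m=cv2.morphologyEx(cv2.inRange(cv2.medianBlur(g,3),83,101),cv2.MORPH_OPEN,np.ones((3,3)))
for n,u,v in(("L",243,245),("M",277,293),("R",329,352)):
    _,lab=cv2.connectedComponents(m);b=(lab==lab[v,u]).astype(np.uint8)
    k,_=cv2.findContours(b,cv2.RETR_EXTERNAL,cv2.CHAIN_APPROX_NONE)
    p=ray(c,k[0].reshape(-1,2),.034)
    r=cv2.minAreaRect((p*1000).astype(np.float32));q=cv2.boxPoints(r)
    e=q[1]-q[0];f=q[2]-q[1];e=e if np.hypot(*e)>np.hypot(*f) else f
    if e[0]<0:e=-e
    print(n,r[0],r[1],"yaw",np.arctan2(e[1],e[0]))
L=ray(c,[(412.2,207)],.19)[0];t=ray(c,[(396.2,176.8),(440.5,206.2)],.227)
d=t[0]-t[1];print("lens",L,"top",t,np.hypot(*d),"phone yaw",np.arctan2(-d[0],d[1]))
s=env.get_state();q=s["orientation"];print(Ro.from_quat(np.r_[q[1:],q[0]]).as_matrix(),s["clock"])
c=env.read_camera("scene");t=ray(c,[(275,247),(344,246)],.227);d=t[1]-t[0];print(t,np.hypot(*d),np.arctan2(-d[0],d[1]))
# scene boxes
g=c["image"].max(2)
for u,v in((393,238),(320,240),(245,250)):
    w=g[v-16:v+20:2,u-20:u+22:2];print("\n".join(" ".join(f"{x:3d}" for x in r) for r in w),"\n")
```

```text
L (493.8792724609375, 209.6346435546875) (96.49618530273438, 48.60507583618164) yaw 0.40408608
M (478.8145751953125, 5.492105484008789) (96.99982452392578, 49.40705490112305) yaw 0.15327823
R (477.0672607421875, -199.17355346679688) (100.02275085449219, 49.932308197021484) yaw 0.02858045
lens [ 0.75395319 -0.05949828] top [[ 0.76431123  0.01131057]
 [ 0.75167681 -0.13843018]] 0.15027282414550075 phone yaw -0.0841759512982685
[[-9.09052336e-01  4.16681509e-01 -6.08372213e-04]
 [ 4.16681921e-01  9.09051874e-01 -9.31229978e-04]
 [ 1.65015587e-04 -1.10003449e-03 -9.99999381e-01]] 0.2
[[ 0.7457109  -0.13123233]
 [ 0.76879014  0.01525656]] 0.1482958083544142 -0.156264938014765
136 133 129 125 122 120 112 110 111 116 117 140 143 142 147 147 150 150 151 150 150
131 139 144 148 144 119  94  88  88 104 113 143 149 148 150 149 149 147 149 148 150
151 152 140 115  94  83  87  89  85  84  89 122 147 149 149 149 151 147 149 147 146
151 112  85  81  93  82  85  86  83  84  84  89 132 148 151 149 146 148 148 146 146
149  84  73  82  82  85  84  84  83  84  85  84  88 118 145 148 149 149 149 146 147

[... 3419 characters left out ...]
  84  88 109 150 150 124 125
149 150 150 150 150 120  81  78  88  86  83  79  93  85  83  83 105 148 150 128 118
150 148 151 150 150 121  82  77  85  85  84  82  84  87  86  84 102 149 151 133 113
146 149 148 148 150 129  86  87  86  89  90  89  82  81  79  74  93 132 149 139 111
148 148 148 148 147 144  87  77  73  48  33  23  29  61  56  62  91 116 147 141 111
147 147 147 147 148 142  80  56  57  28  11  11  23  66  73  74  91 135 149 143 113
147 146 147 147 149 143  89  73  75  43  12  18  27  65  69  68 103 146 148 146 119
145 147 147 146 148 146 102  68  67  68  55  57  65  76  93 100 135 146 145 148 124
148 147 146 147 147 147 128  99 106 110 130 139 139 140 145 146 147 146 147 148 127
```

```bash
cat > go.py <<'E'
import sys,numpy as np
from workcell import env
from scipy.spatial.transform import Rotation as Ro
x,y,z,yaw=map(float,sys.argv[1:5]);s=env.get_state();q=s["orientation"]
R=Ro.from_quat(np.r_[q[1:],q[0]])
T=Ro.from_matrix([[-np.cos(yaw),-np.sin(yaw),0],[-np.sin(yaw),np.cos(yaw),0],[0,0,-1]])
print(np.round(R.inv().apply(np.array([x,y,z])-s["tcp_pos"]),4),np.round((R.inv()*T).as_rotvec(),3),s["clock"],s["joint_pos"].round(2),"F",s["wrist_force"].round(2))
E
python3 go.py .494 .21 .10 .404
python3 - <<'E'
from workcell import env
from h import ray
c=env.read_camera("side");print(ray(c,[(170,235),(240,222),(286,212),(333,212)],.007))
E
```

```text
[-0.3616 -0.1779  0.153 ] [-0.001 -0.    -0.834] 0.25 [1.   0.31 0.05 1.3  0.   1.43] F [-0.02  0.06  0.27]
[[0.37186589 0.3867654 ]
 [0.55180538 0.36629355]
 [0.68415035 0.35938763]
 [0.79681562 0.29794702]]
```

Units first: shifts go in shares of 0.4 m and turns go in shares of pi rad. So -0.3616 m / 0.4 = -0.904, -0.178 m / 0.4 = -0.445, -0.17 rad / 3.1416 = -0.0541.

```bash
echo '[[[-0.05, -0.025, 0.025, 0, 0, -0.0159], [-0.175, -0.0875, 0.075, 0, 0, -0.0541], [-0.325, -0.1625, 0.1375, 0, 0, -0.0955], [-0.475, -0.2375, 0.2, 0, 0, -0.1401], [-0.625, -0.3125, 0.2625, 0, 0, -0.1846], [-0.775, -0.38, 0.325, 0, 0, -0.226], [-0.8625, -0.425, 0.3675, 0, 0, -0.2546], [-0.904, -0.445, 0.3825, 0, 0, -0.2655]]]' > m.json && python3 nudge.py m.json 0.085; python3 go.py .494 .21 .028 .404
python3 - <<'E'
from workcell import env
import cv2
c=env.read_camera("wrist");cv2.imwrite("pics/w1.png",c["image"][:,:,::-1])
E
```

```text
clock: 1.3
tcp_pos: [0.4952, 0.2078, 0.0991]
orientation: [-0.0, -0.2, 0.98, -0.0]
wrist_force: [0.3, -0.3, -0.4]
finger_gap: 0.0848
grip_force: 0.0
[0.0002 0.0025 0.0711] [-0.    -0.001 -0.001] 1.3 [ 0.25  0.34 -0.31  0.92 -0.   -0.16] F [ 0.3  -0.33 -0.38]
```

View pics/w1.png

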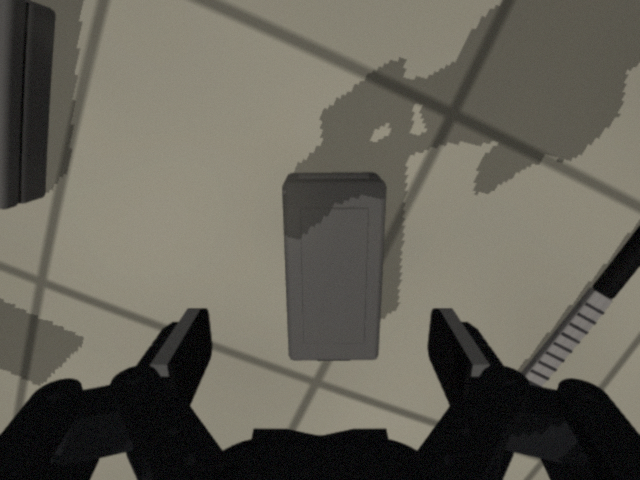

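The box sits between the open pads. Its top-face corners are at about (284,188), (385,188), (379,358) and (289,358), and it is close to aligned.

Run:
```python
from workcell import env
import numpy as np
from h import ray
c=env.read_camera("wrist");p=ray(c,[(284,188),(385,188),(379,358),(289,358)],.034);print(p,p.mean(0));d=p[2]+p[3]-p[0]-p[1];print(np.arctan2(d[1],d[0]),np.linalg.norm(d)/2)
```

```text
[[0.46220389 0.17224555]
 [0.44284154 0.21771878]
 [0.53225293 0.25779856]
 [0.55235827 0.21047752]] [0.49741416 0.2145601 ]
0.41124928122487486 0.09794972470818024
```

```bash
python3 go.py .496 .213 .028 .41
```

```text
[-0.0027  0.0051  0.0708] [-0.    -0.001 -0.01 ] 1.4 [ 0.25  0.34 -0.31  0.92 -0.   -0.15] F [-0.43 -0.04 -0.21]
```

To row units: 0.071 m / 0.4 = 0.1775, 0.065 m / 0.4 = 0.1625, -0.01 rad / 3.1416 = -0.0032.

```bash
echo '[[[-0.0075, 0.0125, 0.025, 0, 0, -0.0032], [-0.0075, 0.0125, 0.075, 0, 0, -0.0032], [-0.0075, 0.0125, 0.125, 0, 0, -0.0032], [-0.0075, 0.0125, 0.1625, 0, 0, -0.0032], [-0.0075, 0.0125, 0.1775, 0, 0, -0.0032], [-0.0075, 0.0125, 0.1775, 0, 0, -0.0032]]]' > m.json && python3 nudge.py m.json; echo '[[[0, 0, 0, 0, 0, 0], [0, 0, 0, 0, 0, 0], [0, 0, 0, 0, 0, 0], [0, 0, 0, 0, 0, 0], [0, 0, 0, 0, 0, 0]]]' > m.json && python3 nudge.py m.json 0.03 60
```

```text
clock: 2.15
tcp_pos: [0.4946, 0.2165, 0.0291]
orientation: [-0.0, -0.206, 0.979, 0.0]
wrist_force: [0.5, 0.0, 0.5]
finger_gap: 0.0848
grip_force: 0.0
clock: 2.78
tcp_pos: [0.4958, 0.2162, 0.0303]
orientation: [0.001, -0.206, 0.979, 0.0]
wrist_force: [-0.1, -0.4, 6.1]
finger_gap: 0.0511
grip_force: 64.1
```

To row units: -0.045 m / 0.4 = -0.1125, -0.04 m / 0.4 = -0.1.

```bash
echo '[[[0, 0, -0.01, 0, 0, 0], [0, 0, -0.0375, 0, 0, 0], [0, 0, -0.075, 0, 0, 0], [0, 0, -0.1, 0, 0, 0], [0, 0, -0.1125, 0, 0, 0], [0, 0, -0.1125, 0, 0, 0], [0, 0, -0.1125, 0, 0, 0]]]' > m.json && python3 nudge.py m.json; for i in 1 2 3; do echo '[[[0, 0, 0, 0, 0, 0]]]' > m.json && python3 nudge.py m.json | grep wrist; done
python3 - <<'E'
from workcell import env
import cv2
print(env.get_state()["tau"])
for i in range(6): env.read_camera("wrist");print(env.get_state()["wrist_force"])
E
```

```text
clock: 3.65
tcp_pos: [0.4947, 0.2159, 0.074]
orientation: [-0.0, -0.206, 0.979, 0.0]
wrist_force: [-0.6, -0.7, -1.9]
finger_gap: 0.0506
grip_force: 63.4
wrist_force: [0.4, -0.4, -0.3]
wrist_force: [0.9, -0.1, -1.1]
wrist_force: [1.1, 0.3, -1.4]
[ 5.89560805e-04 -4.73303962e+01  2.58114552e+01  5.24032483e-03
  1.13135236e-04 -2.52455993e-05]
[ 0.69004948 -1.07301214 -0.95634729]
[ 0.7462175   0.12126865 -0.26731755]
[ 0.16124302 -0.4124115  -1.47998445]
[-0.3994172  -0.66595678 -1.31283244]
[-0.65454482  0.25943058 -1.5707211 ]
[-0.78005701  0.9405118  -1.06813911]
```

To row units: 0.045 m / 0.4 = 0.1125, 0.042 m / 0.4 = 0.105.

```bash
echo '[[[0, 0, 0.0125, 0, 0, 0], [0, 0, 0.0375, 0, 0, 0], [0, 0, 0.0675, 0, 0, 0], [0, 0, 0.09, 0, 0, 0], [0, 0, 0.105, 0, 0, 0], [0, 0, 0.1125, 0, 0, 0], [0, 0, 0.1125, 0, 0, 0]]]' > m.json && python3 nudge.py m.json; echo '[[[0, 0, 0, 0, 0, 0], [0, 0, 0, 0, 0, 0], [0, 0, 0, 0, 0, 0]]]' > m.json && python3 nudge.py m.json 0.085;  echo '[[[0, 0, -0.025, 0, 0, 0], [0, 0, -0.075, 0, 0, 0], [0, 0, -0.1375, 0, 0, 0], [0, 0, -0.175, 0, 0, 0]]]' > m.json && python3 nudge.py m.json; python3 go.py .48 .007 .10 .153
```

```text
clock: 5.2
tcp_pos: [0.4945, 0.2159, 0.0303]
orientation: [-0.0, -0.206, 0.979, -0.0]
wrist_force: [-5.3, -1.5, 7.9]
finger_gap: 0.051
grip_force: 64.4
clock: 5.58
tcp_pos: [0.4952, 0.2161, 0.0293]
orientation: [0.0, -0.206, 0.979, 0.0]
wrist_force: [0.9, 0.3, -0.1]
finger_gap: 0.0848
grip_force: 0.0
clock: 6.08
tcp_pos: [0.4957, 0.2162, 0.1011]
orientation: [0.001, -0.206, 0.979, 0.0]
wrist_force: [0.5, 0.1, 0.2]
finger_gap: 0.0849
grip_force: 0.0
[ 0.0986 -0.1852  0.0009] [0.    0.002 0.261] 6.075 [ 0.26  0.34 -0.3   0.92  0.   -0.15] F [0.5  0.06 0.16]
```

To row units: -0.185 m / 0.4 = -0.4625, -0.18 m / 0.4 = -0.45, 0.261 rad / 3.1416 = 0.0831.

```bash
echo '[[[0.05, -0.1, 0, 0, 0, 0.0159], [0.125, -0.225, 0, 0, 0, 0.0382], [0.2, -0.3625, 0, 0, 0, 0.0637], [0.2465, -0.45, 0, 0, 0, 0.0831], [0.2465, -0.4625, 0, 0, 0, 0.0831], [0.2465, -0.4625, 0, 0, 0, 0.0831]]]' > m.json && python3 nudge.py m.json
cat > wb.py <<'E'
import sys,cv2,numpy as np
from workcell import env
from h import ray
c=env.read_camera("wrist");im=c["image"];cv2.imwrite("pics/"+sys.argv[1],im[:,:,::-1])
g=cv2.medianBlur(im.max(2),5);v=g[270,330];m=cv2.inRange(g,55,96);m[370:]=0
m=cv2.morphologyEx(m,cv2.MORPH_OPEN,np.ones((7,7)));_,l=cv2.connectedComponents(m)
k,_=cv2.findContours((l==l[270,330]).astype(np.uint8),0,1);r=cv2.minAreaRect(k[0]);print(v,r)
p=ray(c,k[0].reshape(-1,2),.034);r=cv2.minAreaRect((p*1000).astype(np.float32));print(r)
E
python3 wb.py w2.png
```

```text
clock: 6.82
tcp_pos: [0.4795, 0.007, 0.0995]
orientation: [0.0, -0.076, 0.997, 0.0]
wrist_force: [0.1, -0.1, -0.4]
finger_gap: 0.085
grip_force: 0.0
83 ((385.528564453125, 143.70916748046875), (234.8223876953125, 457.0321960449219), 37.858314514160156)
((424.4868469238281, 25.426177978515625), (115.02574920654297, 224.31924438476562), 66.45470428466797)
```

View pics/w2.png

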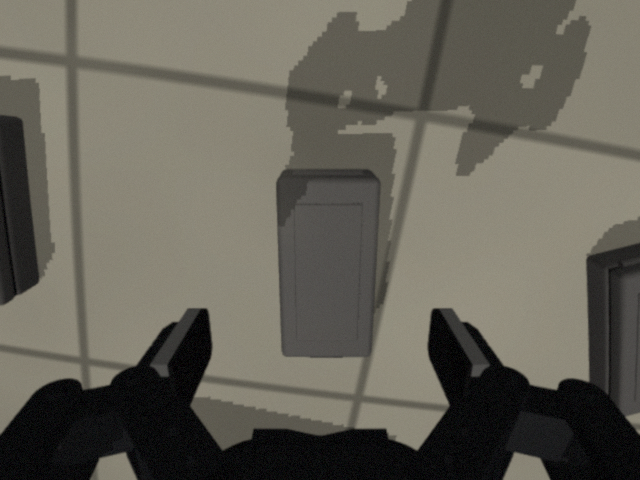

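The middle box is centred between the pads. Its top corners are at (278,182), (380,182), (373,355) and (283,355).

```bash
python3 - <<'E'
from workcell import env
import numpy as np
from h import ray
c=env.read_camera("wrist");p=ray(c,[(278,182),(380,182),(373,355),(283,355)],.034);print(p.mean(0));d=p[2]+p[3]-p[0]-p[1];print(np.arctan2(d[1],d[0]),np.linalg.norm(d)/2)
E
python3 go.py .481 .0095 .028 .158
```

```text
[0.48056466 0.01280098]
0.15610353445191305 0.09968097422195835
[-0.002   0.0013  0.0713] [ 0.     0.    -0.003] 6.925 [-0.15  0.24 -0.46  0.88  0.   -0.31] F [-0.41  0.22 -0.38]
```

To row units: 0.071 m / 0.4 = 0.1775, 0.065 m / 0.4 = 0.1625, -0.003 rad / 3.1416 = -0.001.

```bash
echo '[[[-0.005, 0.01, 0.025, 0, 0, -0.001], [-0.005, 0.01, 0.075, 0, 0, -0.001], [-0.005, 0.01, 0.125, 0, 0, -0.001], [-0.005, 0.01, 0.1625, 0, 0, -0.001], [-0.005, 0.01, 0.1775, 0, 0, -0.001], [-0.005, 0.01, 0.1775, 0, 0, -0.001]]]' > m.json && python3 nudge.py m.json; echo '[[[0, 0, 0, 0, 0, 0], [0, 0, 0, 0, 0, 0], [0, 0, 0, 0, 0, 0], [0, 0, 0, 0, 0, 0], [0, 0, 0, 0, 0, 0]]]' > m.json && python3 nudge.py m.json 0.03 60
echo '[[[0, 0, -0.01, 0, 0, 0], [0, 0, -0.0375, 0, 0, 0], [0, 0, -0.075, 0, 0, 0], [0, 0, -0.1, 0, 0, 0], [0, 0, -0.1125, 0, 0, 0], [0, 0, -0.1125, 0, 0, 0], [0, 0, -0.1125, 0, 0, 0]]]' > m.json && python3 nudge.py m.json; for i in 1 2 3; do echo '[[[0, 0, 0, 0, 0, 0]]]' > m.json && python3 nudge.py m.json | grep wrist; done
cat > w.py <<'E'
from workcell import env
import numpy as np
f=[]
for i in range(8): env.read_camera("wrist");f.append(env.get_state()["wrist_force"])
print(np.mean(f,0),np.std(f,0))
E
python3 w.py
```

```text
clock: 7.68
tcp_pos: [0.4803, 0.0116, 0.028]
orientation: [-0.0, -0.078, 0.997, 0.0]
wrist_force: [-0.2, -0.6, 0.3]
finger_gap: 0.085
grip_force: 0.0
clock: 8.3
tcp_pos: [0.4813, 0.0112, 0.0292]
orientation: [0.001, -0.078, 0.997, -0.0]
wrist_force: [-1.1, -0.1, 5.7]
finger_gap: 0.0512
grip_force: 64.3
clock: 9.18
tcp_pos: [0.4802, 0.0113, 0.073]
orientation: [-0.0, -0.078, 0.997, 0.0]
wrist_force: [-0.0, 0.1, -3.7]
finger_gap: 0.051
grip_force: 63.2
wrist_force: [0.9, 0.3, -4.7]
wrist_force: [0.2, 0.7, -3.2]
wrist_force: [0.0, 0.0, -4.0]
[-0.02082526  0.05230065 -3.65199561] [0.40702599 0.37184847 0.50948634]
```

To row units: 0.045 m / 0.4 = 0.1125, 0.042 m / 0.4 = 0.105.

```bash
echo '[[[0, 0, 0.0125, 0, 0, 0], [0, 0, 0.0375, 0, 0, 0], [0, 0, 0.0675, 0, 0, 0], [0, 0, 0.09, 0, 0, 0], [0, 0, 0.105, 0, 0, 0], [0, 0, 0.1125, 0, 0, 0], [0, 0, 0.1125, 0, 0, 0]]]' > m.json && python3 nudge.py m.json; echo '[[[0, 0, 0, 0, 0, 0], [0, 0, 0, 0, 0, 0], [0, 0, 0, 0, 0, 0]]]' > m.json && python3 nudge.py m.json 0.085;  echo '[[[0, 0, -0.025, 0, 0, 0], [0, 0, -0.075, 0, 0, 0], [0, 0, -0.1375, 0, 0, 0], [0, 0, -0.175, 0, 0, 0]]]' > m.json && python3 nudge.py m.json; python3 go.py .478 -.196 .10 .029
```

```text
clock: 10.82
tcp_pos: [0.48, 0.0113, 0.0292]
orientation: [-0.0, -0.078, 0.997, -0.0]
wrist_force: [-4.8, 0.2, 7.7]
finger_gap: 0.0507
grip_force: 64.5
clock: 11.2
tcp_pos: [0.4809, 0.0112, 0.0284]
orientation: [0.0, -0.078, 0.997, -0.0]
wrist_force: [0.2, -0.4, -0.6]
finger_gap: 0.0846
grip_force: 0.0
clock: 11.7
tcp_pos: [0.4813, 0.0111, 0.1]
orientation: [0.001, -0.078, 0.997, -0.0]
wrist_force: [0.8, -1.5, 0.5]
finger_gap: 0.085
grip_force: 0.0
[ 0.0355 -0.2041  0.    ] [-0.     0.002  0.127] 11.7 [-0.14  0.24 -0.45  0.88  0.   -0.3 ] F [ 0.76 -1.49  0.5 ]
```

To row units: -0.204 m / 0.4 = -0.51, -0.19 m / 0.4 = -0.475, 0.127 rad / 3.1416 = 0.0404.

```bash
echo '[[[0.0175, -0.1, 0, 0, 0, 0.008], [0.04, -0.225, 0, 0, 0, 0.0191], [0.0625, -0.3625, 0, 0, 0, 0.0286], [0.0875, -0.475, 0, 0, 0, 0.0382], [0.0888, -0.51, 0, 0, 0, 0.0404], [0.0888, -0.51, 0, 0, 0, 0.0404]]]' > m.json && python3 nudge.py m.json; python3 wb.py w3.png
```

```text
clock: 12.45
tcp_pos: [0.4772, -0.1963, 0.0983]
orientation: [0.0, -0.014, 1.0, 0.0]
wrist_force: [0.3, 0.2, 0.7]
finger_gap: 0.0848
grip_force: 0.0
83 ((323.6832580566406, 261.10577392578125), (192.02899169921875, 106.14488983154297), 89.46454620361328)
((475.1689147949219, -192.93650817871094), (108.59429168701172, 55.157371520996094), 1.7271406650543213)
```

View pics/w3.png

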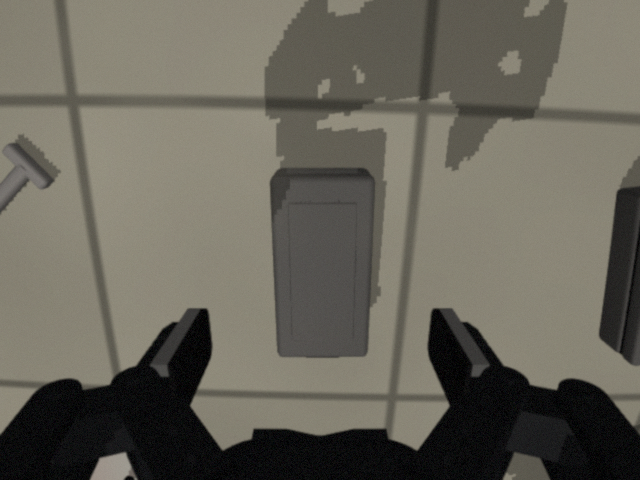

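The right box lies between the pads with its centre near (322,265), about 3 mm towards +y of the TCP and aligned with it.

To row units: 0.071 m / 0.4 = 0.1775, 0.03 m / 0.4 = 0.075.

```bash
echo '[[[0, 0.0075, 0.025, 0, 0, 0], [0, 0.0075, 0.075, 0, 0, 0], [0, 0.0075, 0.125, 0, 0, 0], [0, 0.0075, 0.1625, 0, 0, 0], [0, 0.0075, 0.1775, 0, 0, 0], [0, 0.0075, 0.1775, 0, 0, 0]]]' > m.json && python3 nudge.py m.json; echo '[[[0, 0, 0, 0, 0, 0], [0, 0, 0, 0, 0, 0], [0, 0, 0, 0, 0, 0], [0, 0, 0, 0, 0, 0], [0, 0, 0, 0, 0, 0]]]' > m.json && python3 nudge.py m.json 0.03 60
echo '[[[0, 0, -0.01, 0, 0, 0], [0, 0, -0.0375, 0, 0, 0], [0, 0, -0.075, 0, 0, 0], [0, 0, -0.1, 0, 0, 0], [0, 0, -0.1125, 0, 0, 0], [0, 0, -0.1125, 0, 0, 0], [0, 0, -0.1125, 0, 0, 0]]]' > m.json && python3 nudge.py m.json; for i in 1 2 3; do echo '[[[0, 0, 0, 0, 0, 0]]]' > m.json && python3 nudge.py m.json | grep wrist; done
python3 w.py
```

```text
clock: 13.25
tcp_pos: [0.4769, -0.1923, 0.027]
orientation: [-0.0, -0.015, 1.0, 0.0]
wrist_force: [0.7, 0.1, 0.6]
finger_gap: 0.0851
grip_force: 0.0
clock: 13.88
tcp_pos: [0.4779, -0.1934, 0.0283]
orientation: [0.001, -0.014, 1.0, -0.001]
wrist_force: [-0.4, -0.5, 6.1]
finger_gap: 0.0505
grip_force: 63.5
clock: 14.75
tcp_pos: [0.4768, -0.1926, 0.0719]
orientation: [-0.0, -0.015, 1.0, 0.0]
wrist_force: [0.1, -0.2, -1.5]
finger_gap: 0.0513
grip_force: 62.9
wrist_force: [0.4, 0.2, -2.4]
wrist_force: [0.2, 0.1, -1.7]
wrist_force: [-0.2, 0.2, -1.8]
[ 0.1953347  -0.17005707 -2.47461885] [0.36100162 0.41207644 0.57180685]
```

Right is about 0.25 kg and left about 0.13 kg, so the middle box (about 0.38 kg) is the heaviest.

To row units: 0.045 m / 0.4 = 0.1125, 0.042 m / 0.4 = 0.105.

```bash
echo '[[[0, 0, 0.0125, 0, 0, 0], [0, 0, 0.0375, 0, 0, 0], [0, 0, 0.0675, 0, 0, 0], [0, 0, 0.09, 0, 0, 0], [0, 0, 0.105, 0, 0, 0], [0, 0, 0.1125, 0, 0, 0], [0, 0, 0.1125, 0, 0, 0]]]' > m.json && python3 nudge.py m.json; echo '[[[0, 0, 0, 0, 0, 0], [0, 0, 0, 0, 0, 0], [0, 0, 0, 0, 0, 0]]]' > m.json && python3 nudge.py m.json 0.085;  echo '[[[0, 0, -0.025, 0, 0, 0], [0, 0, -0.075, 0, 0, 0], [0, 0, -0.1375, 0, 0, 0], [0, 0, -0.175, 0, 0, 0]]]' > m.json && python3 nudge.py m.json; python3 go.py .4805 .0112 .10 .156
python3 - <<'E'
# phone: edge fits in the side view
from workcell import env
import cv2,numpy as np
from h import ray
c=env.read_camera("side");im=c["image"];cv2.imwrite("pics/s2.png",im[:,:,::-1])
g=im.max(2).astype(float)
pts=[]
for u in range(400,438,2):
    v0=int(176.8+(u-396.2)*29.4/44.3);col=g[v0-8:v0+8,u];a,b=col[:3].mean(),col[-4:].mean()
    i=np.where(col<(a+b)/2)[0][0];pts.append((u,v0-8+i-(( (a+b)/2-col[i])/(col[i-1]-col[i]))))
p=ray(c,pts,.227);k=np.polyfit(p[:,1],p[:,0],1);print("side yaw",-np.arctan(k[0]),np.std(np.polyval(k,p[:,1])-p[:,0]),k)
s=g[195:220,400:425];b=(s>45).astype(np.uint8);print(cv2.connectedComponentsWithStats(b)[2:])
c=env.read_camera("scene");g=c["image"].max(2).astype(float);pts=[]
for u in range(280,342,3):
    col=g[236:254,u];i=np.where(col<60)[0];pts.append((u,236+i[0]-(60-col[i[0]])/(col[i[0]-1]-col[i[0]])) if len(i) else None)
print(pts[::4]);p=ray(c,pts,.227);k=np.polyfit(p[:,1],p[:,0],1);print("scene yaw",-np.arctan(k[0]),np.std(np.polyval(k,p[:,1])-p[:,0]),k)
E
```

```text
clock: 16.4
tcp_pos: [0.4766, -0.1925, 0.0283]
orientation: [-0.0, -0.015, 1.0, 0.0]
wrist_force: [-3.8, 2.7, 9.8]
finger_gap: 0.0507
grip_force: 64.2
clock: 16.77
tcp_pos: [0.4774, -0.1929, 0.0273]
orientation: [0.0, -0.015, 1.0, -0.0]
wrist_force: [-0.4, 0.2, -0.2]
finger_gap: 0.0849
grip_force: 0.0
clock: 17.27
tcp_pos: [0.4778, -0.1932, 0.099]
orientation: [0.001, -0.015, 1.0, -0.001]
wrist_force: [0.3, 0.5, -0.4]
finger_gap: 0.0855
grip_force: 0.0
[-0.0087  0.2042 -0.0012] [-0.001  0.002 -0.127] 17.275 [-0.54  0.3  -0.37  0.9   0.   -0.57] F [ 0.3   0.48 -0.41]
side yaw -0.09598759084127377 0.00021720024566989978 [0.09628348 0.76618809]
(array([[  0,   0,  25,  25, 469],
       [ 23,   0,   2,   1,   2],
       [  7,   5,  11,  14, 116],
       [  0,  17,   7,   8,  38]], dtype=int32), array([[12.7761194 , 11.37953092],
       [23.5       ,  0.        ],
       [11.80172414, 11.5862069 ],
       [ 2.42105263, 21.55263158]]))
[(280, np.float64(249.36)), (292, np.float64(248.74545454545455)), (304, np.float64(248.21818181818182)), (316, np.float64(246.80769230769232)), (328, np.float64(246.1818181818182)), (340, np.float64(246.3921568627451))]
scene yaw -0.07886543188714569 0.003704462448052387 [0.07902935 0.76488281]
```

To row units: 0.204 m / 0.4 = 0.51, 0.185 m / 0.4 = 0.4625, -0.127 rad / 3.1416 = -0.0404.

```bash
echo '[[[-0.0025, 0.075, 0, 0, 0, -0.0064], [-0.0075, 0.2, 0, 0, 0, -0.0159], [-0.015, 0.3375, 0, 0, 0, -0.0286], [-0.02, 0.4625, 0, 0, 0, -0.0382], [-0.0218, 0.51, 0, 0, 0, -0.0404], [-0.0218, 0.51, 0, 0, 0, -0.0404]]]' > m.json && python3 nudge.py m.json; python3 go.py .4805 .0112 .028 .156
```

```text
clock: 18.12
tcp_pos: [0.4791, 0.0128, 0.0966]
orientation: [-0.001, -0.079, 0.997, 0.0]
wrist_force: [-0.3, -0.2, -0.4]
finger_gap: 0.0854
grip_force: 0.0
[-0.0012 -0.0018  0.0686] [ 0.    -0.001  0.003] 18.125 [-0.14  0.24 -0.46  0.87  0.   -0.3 ] F [-0.26 -0.17 -0.36]
```

```bash
python3 wb.py w4.png
```

```text
83 ((386.728271484375, 144.80311584472656), (232.9718475341797, 468.008056640625), 40.141536712646484)
((423.50994873046875, 30.076126098632812), (113.50076293945312, 226.5623779296875), 64.30529022216797)
```

View pics/w4.png

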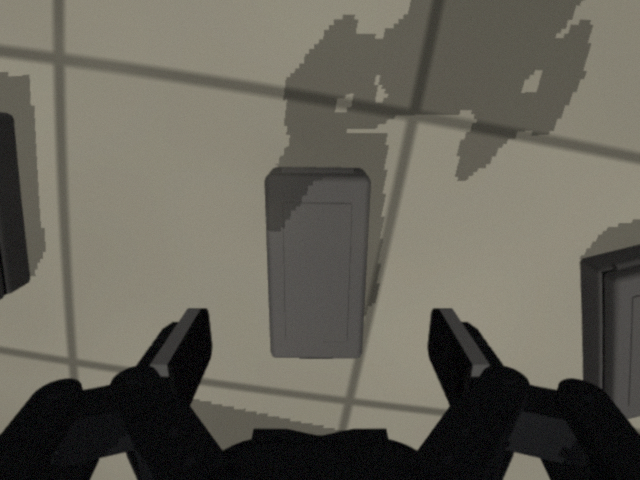

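The middle box is undisturbed at about (317,265), centred between the pads.

To row units: 0.069 m / 0.4 = 0.1725, 0.064 m / 0.4 = 0.16.

```bash
echo '[[[-0.0025, -0.005, 0.025, 0, 0, 0], [-0.0025, -0.005, 0.075, 0, 0, 0], [-0.0025, -0.005, 0.125, 0, 0, 0], [-0.0025, -0.005, 0.16, 0, 0, 0], [-0.0025, -0.005, 0.1725, 0, 0, 0], [-0.0025, -0.005, 0.1725, 0, 0, 0]]]' > m.json && python3 nudge.py m.json; echo '[[[0, 0, 0, 0, 0, 0], [0, 0, 0, 0, 0, 0], [0, 0, 0, 0, 0, 0], [0, 0, 0, 0, 0, 0], [0, 0, 0, 0, 0, 0]]]' > m.json && python3 nudge.py m.json 0.03 70
echo '[[[0, 0, -0.0125, 0, 0, 0], [0, 0, -0.05, 0, 0, 0], [0, 0, -0.1125, 0, 0, 0], [0, 0, -0.1875, 0, 0, 0], [0, 0, -0.275, 0, 0, 0], [0, 0, -0.3625, 0, 0, 0], [0, 0, -0.4125, 0, 0, 0], [0, 0, -0.43, 0, 0, 0]]]' > m.json && python3 nudge.py m.json; echo '[[[0, 0, 0, 0, 0, 0]]]' > m.json && python3 nudge.py m.json; python3 go.py .622 -.0465 .201 -.095
```

```text
clock: 18.92
tcp_pos: [0.4811, 0.0093, 0.028]
orientation: [-0.0, -0.078, 0.997, 0.0]
wrist_force: [-0.3, 0.4, 0.6]
finger_gap: 0.0849
grip_force: 0.0
clock: 19.55
tcp_pos: [0.4818, 0.0098, 0.0293]
orientation: [0.001, -0.078, 0.997, 0.0]
wrist_force: [-0.8, 0.4, 6.1]
finger_gap: 0.051
grip_force: 74.7
clock: 20.55
tcp_pos: [0.4817, 0.0095, 0.2022]
orientation: [0.001, -0.078, 0.997, -0.0]
wrist_force: [0.1, -1.0, -3.5]
finger_gap: 0.0512
grip_force: 73.8
clock: 20.68
tcp_pos: [0.481, 0.0096, 0.2005]
orientation: [0.0, -0.078, 0.997, -0.0]
wrist_force: [1.4, -0.4, -4.0]
finger_gap: 0.0507
grip_force: 73.8
[-0.1305 -0.0773 -0.0005] [-0.     0.     0.251] 20.675 [-0.15  0.16 -0.29  1.13  0.   -0.3 ] F [ 1.42 -0.42 -3.97]
```

To row units: -0.1305 m / 0.4 = -0.3263, -0.128 m / 0.4 = -0.32, 0.251 rad / 3.1416 = 0.0799.

```bash
echo '[[[-0.025, -0.0125, 0, 0, 0, 0.0064], [-0.0875, -0.05, 0, 0, 0, 0.0223], [-0.15, -0.0875, 0, 0, 0, 0.0382], [-0.2125, -0.125, 0, 0, 0, 0.0525], [-0.2625, -0.155, 0, 0, 0, 0.0637], [-0.3, -0.1775, 0, 0, 0, 0.0732], [-0.32, -0.19, 0, 0, 0, 0.078], [-0.3263, -0.1925, -0.0025, 0, 0, 0.0799]]]' > m.json && python3 nudge.py m.json;echo '[[[0, 0, 0, 0, 0, 0], [0, 0, 0, 0, 0, 0], [0, 0, 0, 0, 0, 0], [0, 0, 0, 0, 0, 0]]]' > m.json && python3 nudge.py m.json; python3 go.py .622 -.0465 .201 -.095
python3 - <<'E'
from workcell import env
import cv2
im=env.read_camera("side")["image"];cv2.imwrite("pics/s3.png",cv2.resize(im[140:380,210:480],None,fx=2.4,fy=2.4)[:,:,::-1])
E
```

```text
clock: 21.68
tcp_pos: [0.6221, -0.0464, 0.2001]
orientation: [-0.001, 0.048, 0.999, 0.0]
wrist_force: [-0.8, 0.7, -4.5]
finger_gap: 0.0507
grip_force: 73.7
clock: 22.18
tcp_pos: [0.6219, -0.0461, 0.2016]
orientation: [0.0, 0.047, 0.999, 0.0]
wrist_force: [1.0, -0.1, -3.2]
finger_gap: 0.0508
grip_force: 73.7
[-0.0002 -0.0004  0.0006] [0. 0. 0.] 22.175 [-0.2   0.43  0.08  1.23  0.   -0.11] F [ 1.   -0.1  -3.15]
```

View pics/s3.png

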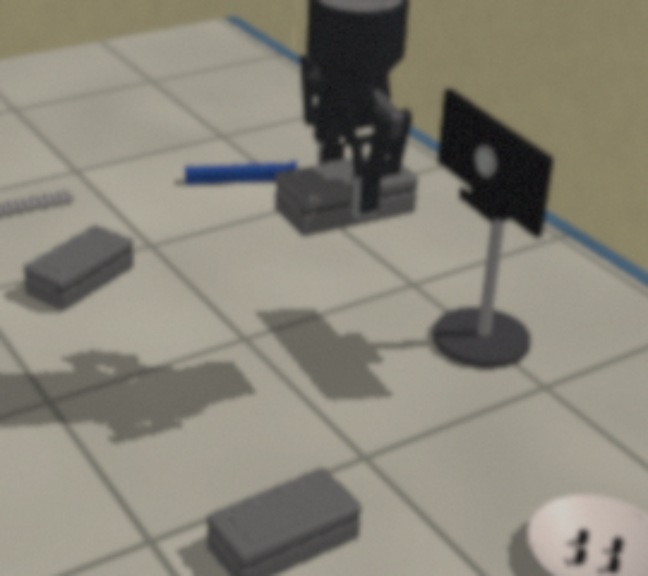

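The held box is level, with its latch end towards the lens and a clear gap. Both other boxes lie flat. I'll check the lower right corner of its latch end, at crop (415,213), and the lens before handing in.

Run:
```python
from workcell import env
from h import ray
c=env.read_camera("side");print("expect .6715 -.0774",ray(c,[(210+415/2.4,140+213/2.4)],.173),"lens",ray(c,[(210+485/2.4,140+161/2.4)],.19))
```

```text
expect .6715 -.0774 [[ 0.66654794 -0.07999438]] lens [[ 0.75350017 -0.05967908]]
```

Within about 6 mm of the target, against a 30 mm tolerance, so I'm handing in.

```bash
python3 -c "
from workcell import env
print(env.hand_in())"
```

```text
the job is handed in; nothing more can be done
None
```

I lifted and set down all three boxes from left to right, then handed in with the middle one, the heaviest at about 0.38 kg, held level with its latch end facing the lens, about 6 mm off the view point; the hand-in did not report a verdict.

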